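# Mark the third gap and push the jar home

### The arm

A 7-joint arm with a two-finger parallel gripper is mounted at the origin on the work surface; the furniture and walls round the work are solid. World frame = base frame: x ahead of the robot, y to its left, z up, the work surface at z = 0. Lengths are in m, angles in degrees, forces in N, time in s.
With the tool pointing down it reaches from about 0.425 to 0.875 m from the base axis. Payload 8.4 kg.
Tool frame: the origin (TCP) lies midway between the tips of the shut fingers; the grasp point (between the pads) lies 19 mm behind it; z points along the fingers, y is the direction in which the jaws open and shut (so a half turn about z gives the same grasp; the last joint's range is limited). The gripper opens to 87 mm and grips with 3 to 60 N. Pads are 19 mm wide; open, the fingers measure 117 mm over their backs; the gripper's body (75 mm by 190 mm) begins 51 mm behind the grasp point.
Start: joints at [-78.22, 19.091, 2.286, 83.961, -0.768, 76.965, -3.352], TCP at [0.195, 0.62, 0.203] pointing down, gripper open.
Joint ranges: [-147.57, 147.57], [-21.85, 119.76], [-74.77, 79.35], [14.55, 137.4], [-85.83, 265.84], [4.83, 119.75], [-152.11, 152.11]. Speed limits (degrees/s): [127.2, 127.2, 159.86, 159.86, 180, 180, 180].

### API

Orientations are given as [roll, pitch, yaw] about the fixed x, y, z axes, in that order (R = Rz(yaw) Ry(pitch) Rx(roll)).
In Python, from workcell import arm gives the robot as it stands.
- The arm moves only by the tool drive_tool, never from a script. Its argument "rows" is a list of rows, each a list of 2 entries, a list of its own where there are three numbers: the shift along the world's x, y, z in mm, then the turn, a rotation vector about the world's x, y, z in degrees. In form: [[[dx, dy, dz], [rx, ry, rz]], ...]. A call has 1 to 20 rows; each row is the pose to reach, as a shift and turn from the pose commanded when the call began; what a row does not reach only later rows make up. A row lasts 1/10 s, in which the tool goes at most 50 mm and 8.59 degrees, less where a joint would pass 70% of its speed; a pose out of reach is approached as far as the arm can. A call with a gripper value outside its range is refused whole. "claw" is the closure, from 0 (fully open) to 1 (shut), set as the call begins (left out, the last holds). The fingers move at their own pace and stop on an object; the grip force is fixed at half the most. Time passes only in rows, so rows that repeat a pose let the fingers close. It gives the time, the measured TCP pose, the force and the opening at its end, in the units of the state.
- arm.read_state(): the state, without advancing time (a new reading comes with each control period).
- arm.read_camera(name): name is "side" or "top"; returns the picture (400x640x3 uint8, blue, green, red); there is no depth.
- arm.calibration(name): a dict with "fx", "fy", "cx", "cy" (pixels), "view" (4x4, takes a point from world to camera coordinates). Camera axes: x right, y down, z forward; pixel columns grow to the right and rows downward; lengths in m; the calibration is good to about 2 mm. A picture is of the moment at which its call begins. calibration takes no time and is no camera call.
- arm.close_job(): hands the job in, once; it reports no verdict.
Trained networks look in the newest picture that a camera, given by its name, has taken for a name from the list of things; names that differ only in an ending like _2 or _b are one class to them, and where a whole thing is asked for, a point or a joint stands for the part that bears it (a point fixed in the world has none). Each returns a list of dicts, best first, with "score" (0 to 1); they miss things now and then, are a little off and sometimes report something else, mostly with a low value. They report only what shows in the picture. A call takes as long as a camera call. They do not tell look-alikes from the thing itself.
- arm.boxes_of(camera, name): "box" ([left, top, width, height] as shares, 0 to 1, of the picture: columns of its width, rows of its height, round what is visible of it).
The state is a dict: "time": time; "q": joint angles; "qvel": joint speeds; "effort": joint torques, N m; "tool_pos": TCP position; "eef_rot": TCP orientation; "wrist_force": force on the tool from outside, world axes, zero at the start; "torque": the same for the moment, N m; "width": finger opening in m.
Only numpy, scipy, OpenCV 4.12 (cv2) and the standard library are available. Lean on these libraries where they do the work, as an engineer would, in place of code of your own. Each camera call takes 0.05 s, during which the arm holds its last target. There are 200 camera calls.

### The job

Count along the rail of the white jar rack, from its right-hand end as seen from the robot: with a fingertip push the orange pointer along the rail, past the first and second gaps, and leave it in the middle of the third gap without letting it run on to the fourth. Then push the jar with the green stone gently across the table into that third gap until it is right against the back wall, upright. Only push: do not pinch or lift the pointer or the jar, and leave the other jars and the grey palm stone where they are.

Things in the scene. Friction and masses are not known exactly. Their poses are not given: they have to be found in the camera images.
- jar_rack: white rack fixed to the table, 189 mm long (y), 40 mm deep (x), four gaps side by side opening to its -x (robot side). Origin: centre of underside, z up. Floor of the gaps is the table. Dividers 4 mm thick, 24 mm high, 44 mm apart, from x = -20 mm (rounded noses) to the back wall (front face x = +10 mm): gaps 40 mm wide, 30 mm deep; a jar pushed home stands 3 mm out of the mouth.
- rail_mid (a point): middle of the top of the aluminium rail, 34 mm above the table, 8 mm wide, which runs along the rack's y on top of its back wall (10 mm thick, x = +10 to +20 mm of the rack, 26 mm high); grey end caps at its ends are 36 mm high
- pointer: orange pointer that slides along the rail, 16 mm along the rail, 18 mm across it, 26 mm tall; origin at the centre of its underside, 34 mm above the table (top at 60 mm), axes as the rack's. It starts over the first gap or up to 20 mm past its middle, can slide along the rack's y from 13 mm short of the first gap's middle to 13 mm past the fourth's, needs about 1 N to slide and stays where it is left.
- gap1 (a point): first gap (right-hand end, rack's -y): where the centre of a jar's underside lies when home, 16.5 mm in front of the back wall, on the gap's midline, at table height; axes as the rack's, +x is into the gap
- gap2 (a point): the same point of the second gap, 44 mm farther along +y of the rack
- gap3 (a point): the same point of the third gap, where the green jar must go
- gap4 (a point): the same point of the fourth gap, at the left-hand end; the peach jar stands in it
- green_jar: round gem jar, 33 mm across and 22 mm tall, black base with a clear top over a green stone, about 22 g, slides freely on the table; origin at the centre of its underside, z axis up. This is the jar to push; it stands on the table about 60 to 95 mm (its centre) in front of the rack's mouth, on either side of the third gap.
- blue_jar: round gem jar, 33 mm across and 22 mm tall, black base with a clear top over a blue stone, about 22 g, slides freely on the table; origin at the centre of its underside, z axis up. Leave alone; it stands beside the green one, on the table in front of the rack.
- peach_jar: round gem jar, 33 mm across and 22 mm tall, black base with a clear top over a peach stone, about 22 g, slides freely on the table; origin at the centre of its underside, z axis up. Leave alone; it stands in the fourth gap.
- grey_stone: loose grey palm stone, 38x30x22 mm, origin at the centre of its underside; leave alone
Not all that is in view belongs to the job. What is shaped like the green_jar but purple or turquoise is not meant.

How it is judged (in metres and radians):
On the way, in this order (a step that is already met when the one before it is completed fails the run):
1. the pointer rests over the third gap (y of pointer in the frame of gap3 between -0.011 and 0.011 m and linear speed of pointer below 0.01 m/s), for 0.3 s.
2. the green jar stands home in the third gap (x of green_jar in the frame of gap3 between -0.006 and 0.006 m and y of green_jar in the frame of gap3 between -0.006 and 0.006 m and height (world z) of green_jar below 0.004 m and angle between green_jar's own z axis and vertical below 0.1 rad and linear speed of green_jar below 0.01 m/s), for 0.2 s.
At the end, for the whole second after the job is handed in: The pointer rests within 11 mm of the middle of the third gap; the green jar stands upright on the table in the third gap, at most 6 mm from the back wall and 6 mm from the gap's midline, at rest (all of step 1 and all of step 2); the robot touches nothing.
It fails at once if the pointer ran on toward the fourth gap (more than 24 mm past the middle of the third) (y of pointer in the frame of gap3 above 0.024 m).
It fails at once if the green jar was lifted or tipped (height (world z) of green_jar above 0.01 m or angle between green_jar's own z axis and vertical above 0.35 rad).
It fails at once if the pointer was squeezed or forced (over 25 N) (contact force between the fingers and pointer above 25 N).
It fails at once if the green jar was squeezed or forced (over 40 N) (contact force between the fingers and green_jar above 40 N).
It fails at once if another jar or the grey stone was moved more than 15 mm (distance of any of blue_jar, peach_jar, grey_stone from where it was at the start of the episode above 0.015 m).
It also fails if it takes over 51 s, if anything falls off the work surface, if the arm or the gripper's body presses on something with over 40 N, if the wrist force passes 120 N, or if a joint passes its speed limit or range.

## Working session

There is one attempt and no reset: what is moved stays moved. The work goes in short steps, Python scripts to look and compute and a tool call to move; the robot and the scene stay as the last step left them, time stands still between calls to the robot, and variables do not carry over. Pictures are saved under pics/ and viewed, about 8 in all and at most 12, crops included, and the job is handed in when it is done.

Besides the shell and the picture viewer there is one more tool, called after "Call:" as a command line: name --argument value ..., lists and objects as JSON in quotes. drive_tool: Moves the arm, as the interface text tells. Its arguments: {"type":"object","properties":{"rows":{"type":"array","items":{"type":"array"}},"claw":{"type":"number"}},"required":["rows"]}

```bash
mkdir -p pics
cat > h.py <<'E'
import numpy as np, cv2
from workcell import arm
def ray(c,u,v):
    k=arm.calibration(c); V=np.array(k["view"]); R=V[:3,:3]; t=V[:3,3]
    o=-R.T@t; d=R.T@np.array([(u-k["cx"])/k["fx"],(v-k["cy"])/k["fy"],1]); return o,d
def atz(c,u,v,z):
    o,d=ray(c,u,v); return (o+d*(z-o[2])/d[2])
def pix(c,p):
    k=arm.calibration(c); V=np.array(k["view"]); q=V[:3,:3]@np.array(p)+V[:3,3]
    return np.array([k["fx"]*q[0]/q[2]+k["cx"],k["fy"]*q[1]/q[2]+k["cy"]])
E
python3 - <<'E'
from h import *
for c in("top","side"):
    im=arm.read_camera(c); cv2.imwrite(f"pics/{c}0.png",im)
    o,d=ray(c,320,200); print(c,o.round(3),d.round(3))
    for n in("jar_rack","pointer","green_jar","grey_stone","peach_jar","rail_mid"):
        for b in arm.boxes_of(c,n)[:4]:
            l,t,w,h=b["box"]; print(n,round(b["score"],2),[round(x) for x in(l*640,t*400,w*640,h*400)], atz(c,(l+w/2)*640,(t+h/2)*400,.011).round(3))
print(arm.read_state()["time"])
E
```

```text
top [0.326 0.058 0.932] [ 0.137 -0.017 -0.991]
jar_rack 0.87 [234, 118, 106, 41] [0.572 0.105 0.011]
pointer 0.46 [322, 123, 6, 10] [0.591 0.034 0.011]
green_jar 0.84 [197, 228, 18, 24] [0.378 0.249 0.011]
green_jar 0.81 [243, 195, 18, 16] [0.447 0.168 0.011]
grey_stone 0.79 [404, 226, 17, 17] [ 0.391 -0.129  0.011]
grey_stone 0.33 [237, 119, 99, 37] [0.574 0.106 0.011]
peach_jar 0.71 [246, 141, 19, 18] [0.547 0.164 0.011]
peach_jar 0.27 [300, 177, 17, 17] [0.48  0.064 0.011]
peach_jar 0.21 [241, 119, 100, 38] [0.572 0.097 0.011]
rail_mid 0.7 [236, 118, 102, 36] [0.576 0.105 0.011]
side [ 0.308 -0.706  0.575] [ 0.204  0.818 -0.538]
jar_rack 0.86 [324, 182, 44, 44] [0.578 0.123 0.011]
green_jar 0.47 [249, 199, 15, 8] [0.371 0.168 0.011]
green_jar 0.47 [247, 181, 17, 12] [0.376 0.243 0.011]
grey_stone 0.82 [274, 279, 19, 23] [ 0.388 -0.133  0.011]
rail_mid 0.93 [321, 183, 44, 46] [0.57  0.113 0.011]
0.7
```

View pics/top0.png

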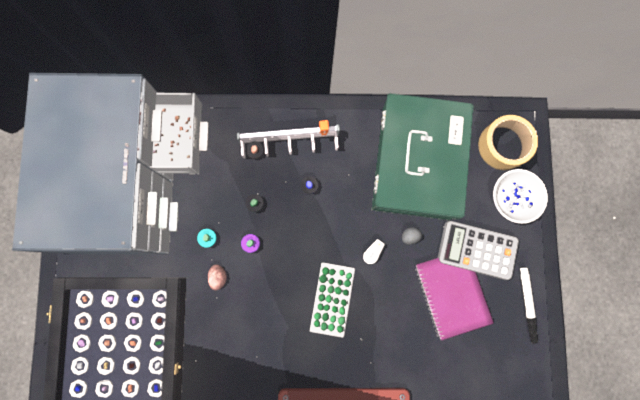

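View pics/side0.png

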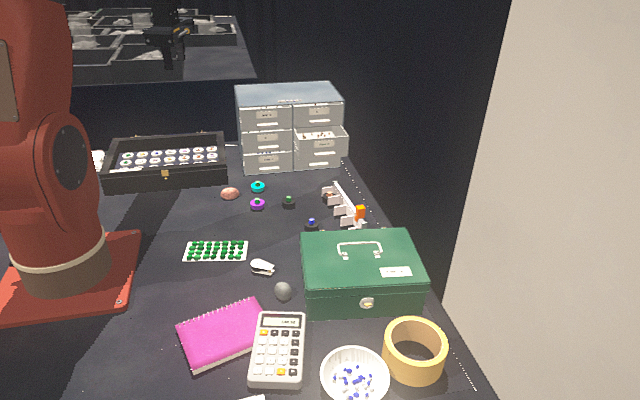

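Top view: the rack is at about (290,138) with its right-hand end at (338,132), and the orange pointer is at (324,127). The peach jar is in the fourth gap (255,150). Candidates for the green jar:
- (257,203): black base, green stone
- (250,243): purple
- (207,238): turquoise

The first one fits, because it is black-based with a green stone and stands in front of the rack. I'll confirm it in an enlarged crop.

Run:
```python
from h import *
im=cv2.imread("pics/top0.png")[108:223,225:355]
cv2.imwrite("pics/c1.png",cv2.resize(im,None,fx=6,fy=5.2 and 6,interpolation=cv2.INTER_CUBIC)[:600])
im=cv2.imread("pics/side0.png")[165:245,275:385]
cv2.imwrite("pics/c2.png",cv2.resize(im,None,fx=7,fy=7,interpolation=cv2.INTER_CUBIC))
```

```text
(no output)
```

View pics/c1.png

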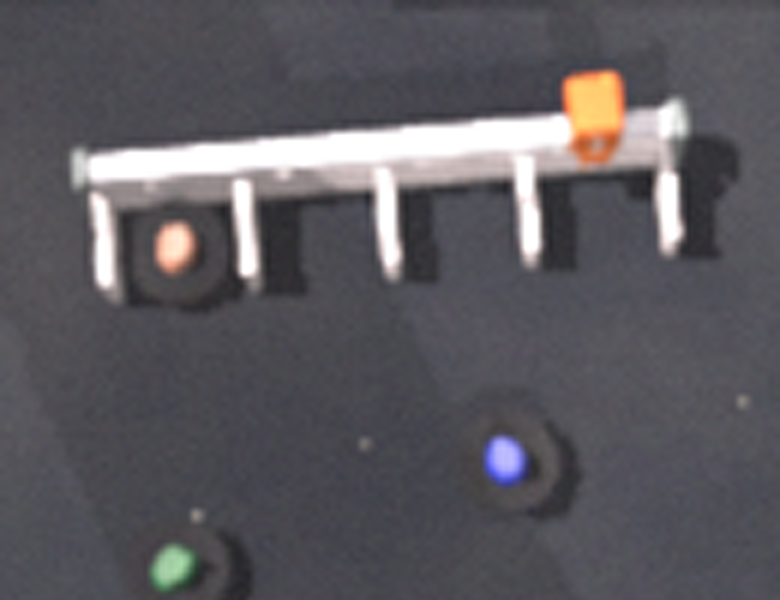

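View pics/c2.png

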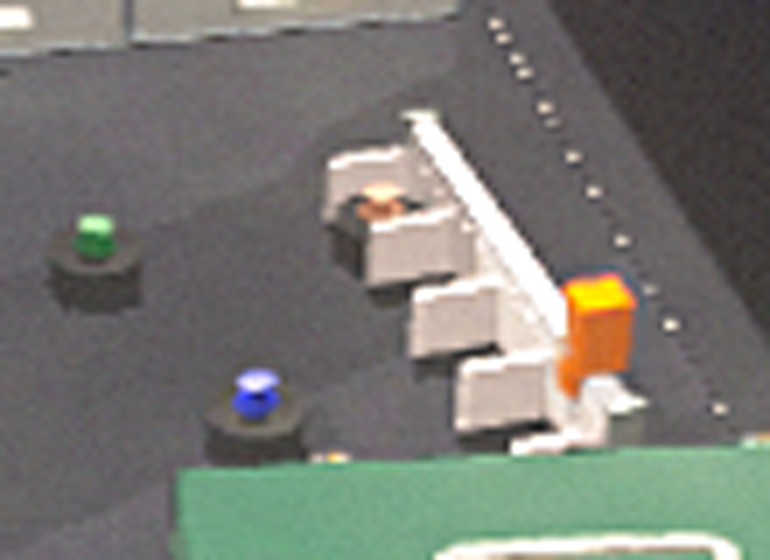

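The crops confirm it. The black-based green jar is at top px (254,203) and the blue one at (309,185). Gap 4 holds the peach jar, and the pointer sits over gap 1. Next I fit the rack pose.

```bash
cat > fit.py <<'E'
from h import *
from scipy.optimize import least_squares
T=lambda x,y:(225+(x+.5)/6-.5,108+(y+.5)/6-.5)
S=lambda x,y:(275+(x+.5)/7-.5,165+(y+.5)/7-.5)
obs=[("top",T(*p),(-20,88-44*i,24)) for i,p in enumerate([(112,290),(252,284),(393,275),(532,262),(671,248)])]
obs+=[("top",T(80,167),(15,92.5,36)),("top",T(677,120),(15,-92.5,36))]
obs+=[("side",S(*p),(-20,m,24)) for p,m in [((330,160),88),((369,222),44),((415,292),0),((461,364),-44)]]
def pose(r,m):
    c,s=np.cos(r[2]),np.sin(r[2]); return np.array([r[0]+c*m[0]/1e3-s*m[1]/1e3,r[1]+s*m[0]/1e3+c*m[1]/1e3,m[2]/1e3])
def run(o):
    return least_squares(lambda r:np.concatenate([pix(c,pose(r,m))-u for c,u,m in o]),[.57,.1,0],x_scale=[.1,.1,.1],loss="soft_l1")
if __name__=="__main__":
    for o in(obs,obs[:7],obs[7:]):
        r=run(o); print(r.x.round(4),np.degrees(r.x[2]).round(2),r.fun.round(1).tolist())
    r=run(obs).x; np.save("rack.npy",r)
    for i in range(4): print("gap",i+1,pose(r,(-6.5,-66+44*i,0)).round(4))
    print("ptr top",atz("top",*T(595,90),.060).round(4),"side",atz("side",*S(600,295),.060).round(4), "unit12",pose(r,(15,-66,60)))
    for n,p,q in(("green",T(180,572),S(95,265)),("blue",T(512,462),S(255,418)),("peach",T(180,252),S(380,205))):
        print(n,atz("top",*p,.012).round(4),atz("side",*q,.012).round(4))
    im=cv2.imread("pics/top0.png")[175:225,230:330]; im=cv2.resize(im,None,fx=8,fy=8,interpolation=cv2.INTER_CUBIC)
    cv2.imwrite("pics/c3.png",np.clip((im.astype(float)-15)*2.2,0,255).astype("uint8"))
E
python3 fit.py
```

```text
[0.5612 0.1003 0.0879] 5.03 [-0.9, 0.0, -0.4, -0.8, -0.2, -1.1, 0.2, -0.8, 0.6, -0.3, -0.1, 0.7, 0.6, 0.9, -0.3, 0.0, -0.1, 0.3, -0.5, 0.1, -0.4, 0.4]
[0.5607 0.1003 0.0884] 5.06 [-0.9, 0.3, -0.4, -0.6, -0.2, -0.9, 0.2, -0.6, 0.6, -0.1, -0.0, 1.0, 0.6, 1.2]
[0.5622 0.1012 0.0911] 5.22 [-0.1, -0.2, 0.2, 0.1, -0.1, -0.1, 0.0, 0.1]
gap 1 [0.5605 0.034  0.    ]
gap 2 [0.5566 0.0779 0.    ]
gap 3 [0.5528 0.1217 0.    ]
gap 4 [0.5489 0.1655 0.    ]
ptr top [0.5882 0.0366 0.06  ] side [0.5826 0.034  0.06  ] unit12 [0.58192371 0.03591328 0.06      ]
green [0.4476 0.163  0.012 ] [0.445  0.1529 0.012 ]
blue [0.4827 0.061  0.012 ] [0.4797 0.0561 0.012 ]
peach [0.5487 0.1654 0.012 ] [0.5494 0.1724 0.012 ]
```

View pics/c3.png

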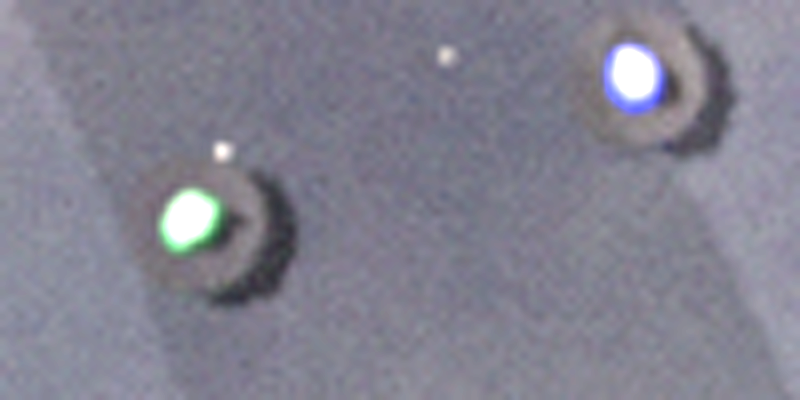

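Enhanced, the green jar's disc centre is at top px ≈(254.4,203) and the blue one's at (310,185). Before choosing a tool yaw, I'll check for obstacles: the height of the green case and the wall behind the rack.

Run:
```python
from h import *
def tri(a,b):
    o1,d1=ray("top",*a);o2,d2=ray("side",*b)
    s=np.linalg.lstsq(np.c_[d1,-d2],o2-o1,rcond=None)[0]; p,q=o1+d1*s[0],o2+d2*s[1]; return ((p+q)/2).round(3),np.linalg.norm(p-q).round(3)
print("case",tri((375,207),(301,235)),tri((388,96),(413,230)))
def pl(c,a,b):
    o,d=ray(c,*a);_,e=ray(c,*b);n=np.cross(d,e);n/=np.linalg.norm(n);return n,n@o
n1,k1=pl("top",(335,0),(330,92));n2,k2=pl("side",(510,0),(478,380))
d=np.cross(n1,n2);d/=np.linalg.norm(d)
p=np.linalg.solve(np.array([n1,n2,[0,0,1]]),[k1,k2,0]); print("wall edge dir",d.round(2),"at z0",p.round(3))
print("wall foot",atz("top",400,100,0),atz("top",580,113,0))
print("table edge side", atz("side",475,390,0),atz("side",345,150,0))
for n,z in(("green",.018),("blue",.018)):
    print(n,atz("top",*dict(green=(254.4,203),blue=(310,185.2))[n],z).round(4))
s=arm.read_state();print(s["eef_rot"],s["tool_pos"],s["width"],s["wrist_force"])
```

```text
case (array([ 0.435, -0.053,  0.07 ]), np.float64(0.002)) (array([ 0.644, -0.081,  0.07 ]), np.float64(0.016))
wall edge dir [-0.17  0.03  0.99] at z0 [0.899 0.011 0.   ]
wall foot [ 6.53326675e-01 -1.13654913e-01  1.11022302e-16] [ 0.63085315 -0.4685925   0.        ]
table edge side [ 0.63278732 -0.37912518  0.        ] [0.66279864 0.4243054  0.        ]
green [0.4467 0.1627 0.018 ]
blue [0.4805 0.0608 0.018 ]
[-1.79997543e+02 -2.24406267e-03  1.62533452e+02] [0.19505872 0.62000294 0.20256442] 0.08685577843426336 [0.62508735 0.04007841 1.30000037]
```

Wall at x≈0.9 and case 70 mm tall, so both are clear. The jaw goes along the rack's x (yaw 95°), with the fingers shut, and first moves above the start of the push.

Call:
drive_tool --rows '[[[0,0,50],[0,0,0]],[[0,0,97],[0,0,0]],[[389,-612,97],[0,0,-67.5]],[[389,-612,97],[0,0,-67.5]],[[389,-612,97],[0,0,-67.5]],[[389,-612,97],[0,0,-67.5]],[[389,-612,97],[0,0,-67.5]],[[389,-612,97],[0,0,-67.5]],[[389,-612,97],[0,0,-67.5]],[[389,-612,97],[0,0,-67.5]],[[389,-612,97],[0,0,-67.5]],[[389,-612,97],[0,0,-67.5]],[[389,-612,97],[0,0,-67.5]],[[389,-612,97],[0,0,-67.5]],[[389,-612,97],[0,0,-67.5]],[[389,-612,97],[0,0,-67.5]],[[389,-612,97],[0,0,-67.5]],[[389,-612,97],[0,0,-67.5]],[[389,-612,97],[0,0,-67.5]],[[389,-612,97],[0,0,-67.5]]]' --claw 1

```text
time: 2.7
tool_pos: [0.5837, 0.0095, 0.2995]
eef_rot: [-180.0, -0.0, 95.1]
wrist_force: [-0.2, -0.2, 0.2]
width: 0.0
```

Call:
drive_tool --rows '[[[0,0,-50],[0,0,0]],[[0,0,-100],[0,0,0]],[[0,0,-150],[0,0,0]],[[0,0,-190],[0,0,0]],[[0,0,-222],[0,0,0]],[[0,0,-222],[0,0,0]],[[0,0,-222],[0,0,0]]]'

```text
time: 3.4
tool_pos: [0.5841, 0.0091, 0.0784]
eef_rot: [-180.0, -0.0, 95.1]
wrist_force: [0.6, -0.1, 0.9]
width: 0.0002
```

Run:
```python
from h import *
s=arm.read_state();print(s["tool_pos"],s["time"])
a=arm.read_camera("side")
print(pix("side",s["tool_pos"]),pix("top",s["tool_pos"]))
a=cv2.resize(a[120:250,270:400],None,fx=4.5,fy=4.5,interpolation=cv2.INTER_CUBIC)
cv2.imwrite("pics/d1.png",a)
```

```text
[0.5841077  0.00910096 0.07844763] 3.4
[365.25774468 205.734925  ] [339.54079892 121.92697157]
```

View pics/d1.png

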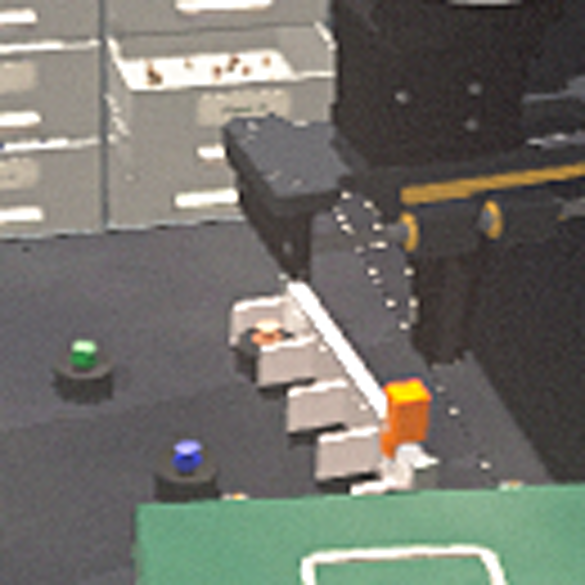

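The picture shows a dark block at crop (300,270) besides the fingertip at (440,355), which I don't expect with the fingers shut. I'll look wider before going on.

Run:
```python
from h import *
a=arm.read_camera("side");b=arm.read_camera("top")
for u,v in((336.7,182),(368,199)):
    o,d=ray("side",u,v); print((o+d*(.0091-o[1])/d[1]).round(3))
a=cv2.resize(a[60:250,270:460],None,fx=3,fy=3);b=cv2.resize(b[60:250,240:370],None,fx=3,fy=3)
x=np.clip(np.hstack([a,b]).astype(float)*1.8,0,255).astype("uint8");cv2.imwrite("pics/d2.png",x[:, :800]); print(x.shape)
```

```text
[0.52  0.009 0.142]
[0.589 0.009 0.095]
(570, 960, 3)
```

View pics/d2.png

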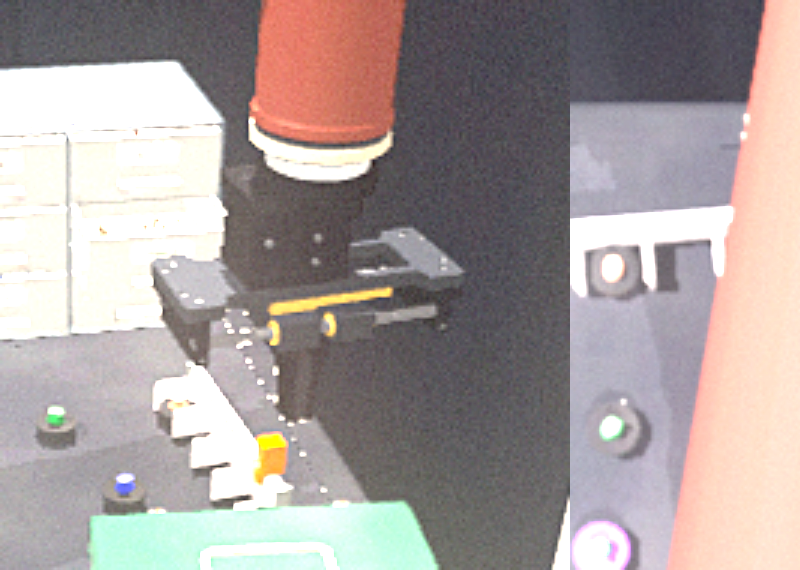

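Those are the gripper's brackets at z≈0.14, well above everything. The shut fingertip is where it was predicted to be. I lower it to z = 0.043 and push along the rack's +y in small steps, direction (-0.088, 0.996).

Call:
drive_tool --rows '[[[0,-1,-10],[0,0,0]],[[0,-1,-20],[0,0,0]],[[0,-1,-30],[0,0,0]],[[0,-1,-35],[0,0,0]],[[0,-1,-35],[0,0,0]],[[0,-1,-35],[0,0,0]],[[0,0,-35],[0,0,0]]]'

```text
time: 4.25
tool_pos: [0.5844, 0.0078, 0.0429]
eef_rot: [180.0, 0.0, 95.0]
wrist_force: [-0.2, -0.6, 0.0]
width: 0.0004
```

Call:
drive_tool --rows '[[[0,3,0],[0,0,0]],[[-1,7,0],[0,0,0]],[[-1,11,0],[0,0,0]],[[-1,15,0],[0,0,0]],[[-2,19,0],[0,0,0]],[[-2,23,0],[0,0,0]],[[-2,28,0],[0,0,0]],[[-3,33,0],[0,0,0]],[[-3,38,0],[0,0,0]],[[-4,43,0],[0,0,0]],[[-4,48,0],[0,0,0]],[[-5,53,0],[0,0,0]],[[-5,58,0],[0,0,0]],[[-6,63,0],[0,0,0]],[[-6,68,0],[0,0,0]],[[-6,72,0],[0,0,0]],[[-7,75,0],[0,0,0]],[[-7,78,0],[0,0,0]],[[-7,80,0],[0,0,0]],[[-7,80,0],[0,0,0]]]'

```text
time: 6.25
tool_pos: [0.5771, 0.0883, 0.0426]
eef_rot: [-180.0, -0.0, 95.1]
wrist_force: [-0.7, -0.8, 0.0]
width: 0.0003
```

```bash
cat > ptr.py <<'E'
from h import *
def seg(c,tag):
    im=arm.read_camera(c); cv2.imwrite(f"pics/{tag}_{c}.png",im)
    h=cv2.cvtColor(im,cv2.COLOR_BGR2HSV); m=cv2.inRange(h,(5,150,110),(20,255,255))
    m[:100]=0; m[260:]=0; m[:,:230]=0; m[:,390:]=0
    n,l,s,ce=cv2.connectedComponentsWithStats(m); i=1+np.argmax(s[1:,4]); return s[i],ce[i]
r=np.load("rack.npy"); c,s=np.cos(r[2]),np.sin(r[2])
def rack(p): d=p[:2]-r[:2]; return np.array([c*d[0]+s*d[1],-s*d[0]+c*d[1]])*1e3
if __name__=="__main__":
    import sys
    for cam in("side","top"):
        st,ce=seg(cam,sys.argv[1]); print(cam,st,ce.round(1),"rack mm",rack(atz(cam,*ce,.047)).round(1))
    q=arm.read_state(); print("tcp rack",rack(np.array(q["tool_pos"])).round(1),q["wrist_force"],q["time"])
E
python3 ptr.py p1
python3 - <<'E'
import cv2
a=cv2.imread("pics/p1_side.png")[120:250,270:400]
cv2.imwrite("pics/p1c.png",cv2.resize(a,None,fx=4.5,fy=4.5,interpolation=cv2.INTER_CUBIC))
E
```

```text
side [355 205  10  17 123] [359.5 211.8] rack mm [ 14.7 -68.1]Traceback (most recent call last):
  File "ptr.py", line 12, in <module>
    st,ce=seg(cam,sys.argv[1]); print(cam,st,ce.round(1),"rack mm",rack(atz(cam,*ce,.047)).round(1))
          ~~~^^^^^^^^^^^^^^^^^
  File "ptr.py", line 6, in seg
    n,l,s,ce=cv2.connectedComponentsWithStats(m); i=1+np.argmax(s[1:,4]); return s[i],ce[i]
                                                      ~~~~~~~~~^^^^^^^^^
    return _wrapfunc(a, 'argmax', axis=axis, out=out, **kwds)
    return bound(*args, **kwds)
ValueError: attempt to get argmax of an empty sequence
```

View pics/p1c.png

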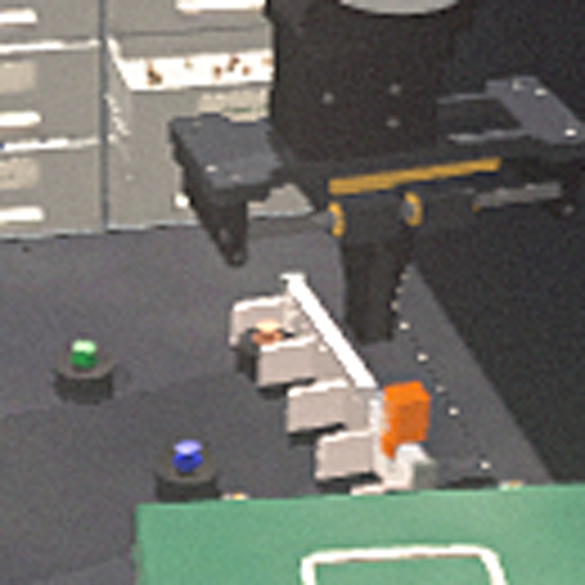

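The pointer is still over gap 1 (side px (359.5,212)) and the force is about zero, so the fingertip went by without touching it. I'll check the visible tip against the reported TCP.

Run:
```python
from h import *
p=arm.read_state()["tool_pos"]; print(p,pix("side",p))
for u,v in((352.7,195.6),(348,195),(358,195.5)):
    o,d=ray("side",u,v)
    for y in(p[1]-.0095,p[1]):print((o+d*(y-o[1])/d[1]).round(4))
a=cv2.imread("pics/p1_side.png")
x=a[165:225,325:385]; x=np.clip((cv2.resize(x,None,fx=10,fy=10,interpolation=cv2.INTER_CUBIC).astype(float))*2.5,0,255).astype("uint8")
q=((pix("side",p)-[325,165]+.5)*10).astype(int); cv2.circle(x,tuple(int(i) for i in q),5,(0,255,0),-1)
cv2.imwrite("pics/p1d.png",x)
```

```text
[0.5770748  0.08782941 0.04254134] [350.21247231 200.53034006]
[0.5788 0.0783 0.0614]
[0.5821 0.0878 0.0552]
[0.5677 0.0783 0.0642]
[0.5709 0.0878 0.0581]
[0.5913 0.0783 0.0602]
[0.5947 0.0878 0.054 ]
```

View pics/p1d.png

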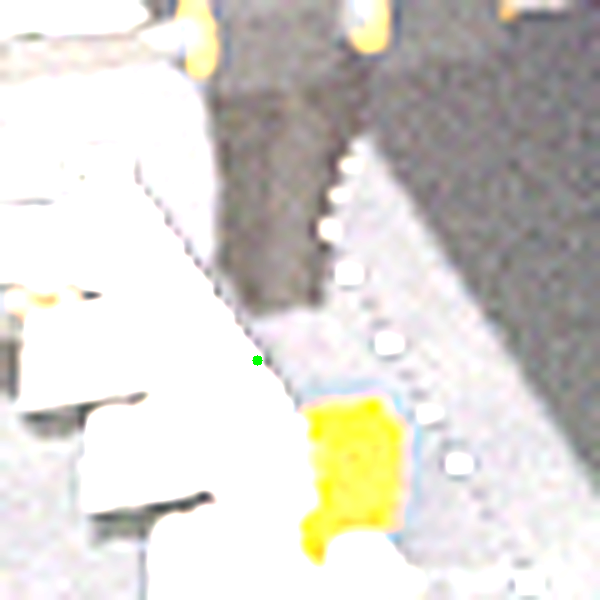

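The tip shows about 6 px (≈17 mm) higher than the reported TCP, which would explain it passing over the 60 mm pointer. To measure this, I feel for the rail top (34 mm) here, descending in small steps and watching the force.

Call:
drive_tool --rows '[[[0,0,-2],[0,0,0]],[[0,0,-4],[0,0,0]],[[0,0,-6],[0,0,0]],[[0,0,-7],[0,0,0]],[[0,0,-7],[0,0,0]]]'

```text
time: 6.85
tool_pos: [0.5769, 0.0879, 0.0353]
eef_rot: [-180.0, 0.0, 95.0]
wrist_force: [0.5, -0.2, -0.2]
width: 0.0005
```

Call:
drive_tool --rows '[[[0,0,-1],[0,0,0]],[[0,0,-2],[0,0,0]],[[0,0,-3],[0,0,0]],[[0,0,-3],[0,0,0]]]'

```text
time: 7.25
tool_pos: [0.577, 0.088, 0.0324]
eef_rot: [-180.0, 0.0, 95.0]
wrist_force: [0.3, -0.6, -0.2]
width: 0.0006
```

No contact at 32 mm, so the tip really is higher than reported. I continue down.

Call:
drive_tool --rows '[[[0,0,-2],[0,0,0]],[[0,0,-4],[0,0,0]],[[0,0,-6],[0,0,0]],[[0,0,-8],[0,0,0]],[[0,0,-8],[0,0,0]]]'

```text
time: 7.75
tool_pos: [0.5768, 0.088, 0.0242]
eef_rot: [-180.0, 0.0, 95.0]
wrist_force: [-0.3, 0.1, -0.3]
width: 0.0005
```

Call:
drive_tool --rows '[[[0,0,-1],[0,0,0]],[[0,0,-2],[0,0,0]],[[0,0,-3],[0,0,0]],[[0,0,-3],[0,0,0]]]'

```text
time: 8.15
tool_pos: [0.577, 0.088, 0.0214]
eef_rot: [-180.0, 0.0, 95.0]
wrist_force: [0.3, 0.0, -0.9]
width: 0.001
```

Call:
drive_tool --rows '[[[0,0,-1],[0,0,0]],[[0,0,-2],[0,0,0]],[[0,0,-3],[0,0,0]],[[0,0,-3],[0,0,0]]]'

```text
time: 8.55
tool_pos: [0.5769, 0.088, 0.0184]
eef_rot: [-180.0, 0.0, 95.0]
wrist_force: [0.7, 0.1, 0.1]
width: 0.0004
```

Run:
```python
from h import *
a=arm.read_camera("side");print(pix("side",arm.read_state()["tool_pos"]))
x=a[165:225,320:380]; x=np.clip((cv2.resize(x,None,fx=10,fy=10,interpolation=cv2.INTER_CUBIC).astype(float))*1.5,0,255).astype("uint8")
cv2.imwrite("pics/p2d.png",x)
```

```text
[349.50530175 209.32640636]
```

View pics/p2d.png

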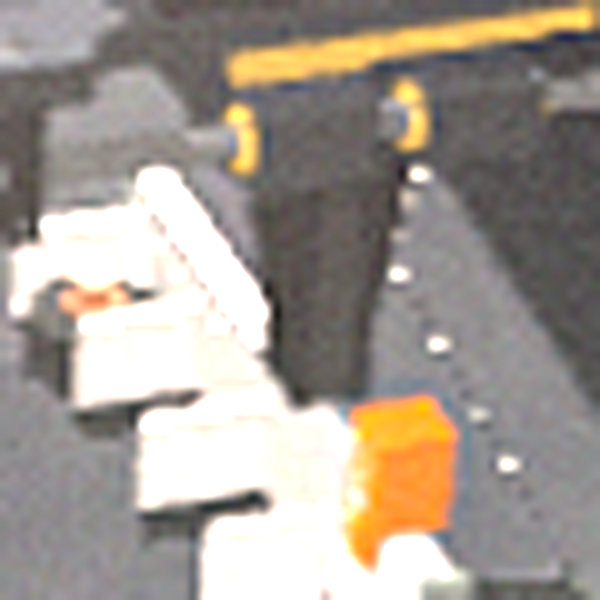

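The finger now covers the rail without touching it, and its bottom edge at row ~395 corresponds to a tip about 19 mm above the reported TCP. So tip z ≈ reported + 19 mm, which is about the grasp-point distance. I go back over the pointer and come down at reported 28 mm (tip ≈47 mm).

Call:
drive_tool --rows '[[[0,0,25],[0,0,0]],[[0,0,45],[0,0,0]],[[0,0,45],[0,0,0]],[[3,-40,45],[0,0,0]],[[7,-81,45],[0,0,0]],[[7,-81,45],[0,0,0]],[[7,-81,45],[0,0,0]],[[7,-81,38],[0,0,0]],[[7,-81,30],[0,0,0]],[[7,-81,22],[0,0,0]],[[7,-81,15],[0,0,0]],[[7,-81,10],[0,0,0]],[[7,-81,10],[0,0,0]]]'

```text
time: 9.9
tool_pos: [0.5835, 0.0071, 0.0276]
eef_rot: [-179.9, 0.0, 95.0]
wrist_force: [-0.8, -0.6, 0.3]
width: 0.0003
```

Call:
drive_tool --rows '[[[0,3,0],[0,0,0]],[[-1,6,0],[0,0,0]],[[-1,9,0],[0,0,0]],[[-1,12,0],[0,0,0]],[[-1,15,0],[0,0,0]],[[-2,18,0],[0,0,0]],[[-2,21,0],[0,0,0]],[[-2,24,0],[0,0,0]],[[-2,27,0],[0,0,0]],[[-3,30,0],[0,0,0]],[[-3,30,0],[0,0,0]]]'

```text
time: 11.0
tool_pos: [0.5811, 0.0378, 0.0285]
eef_rot: [180.0, -0.0, 95.1]
wrist_force: [-0.3, -0.0, -0.0]
width: 0.0005
```

```bash
sed -i 's/for cam in("side","top")/for cam in("side",)/' ptr.py; python3 ptr.py p3
```

```text
side [352 173  38   7  80] [369.5 176.2] rack mm [98.8 70.6]
tcp rack [ 14.3 -64.4] [ 0.24544467  0.57071927 -0.07884382] 11.05
```

```bash
sed -i 's/m\[:100\]=0/m[:183 if c=="side" else 100]=0/; s/(5,150,110),(20/(5,150,110),(14/' ptr.py; python3 ptr.py p4
```

```text
side [351 209   6   8  24] [353.4 212.1] rack mm [  1.4 -65.6]
tcp rack [ 14.2 -64.6] [-0.8922002   0.34310666 -0.83166322] 11.1
```

Run:
```python
from h import *
r=np.load("rack.npy")
def W(x,y,z): c,s=np.cos(r[2]),np.sin(r[2]); return [r[0]+(c*x-s*y)/1e3,r[1]+(s*x+c*y)/1e3,z/1e3]
for y in(-66,-47): print(y,pix("side",W(15,y,47)).round(1),"corners",[pix("side",W(x,y-8,z)).round(0).tolist() for x in(6,24) for z in(34,60)])
print("tip",[pix("side",W(14+d,-64.6-9.5,z)).round(0).tolist() for d in(-15,15) for z in(28,47)])
a=cv2.imread("pics/p4_side.png")[180:235,325:385]
cv2.imwrite("pics/p4c.png",np.clip(cv2.resize(a,None,fx=10,fy=10,interpolation=cv2.INTER_CUBIC).astype(float)*1.6,0,255).astype("uint8"))
```

```text
-66 [359.3 211.3] corners [[356.0, 219.0], [357.0, 209.0], [364.0, 218.0], [365.0, 208.0]]
-47 [356.  206.6] corners [[353.0, 214.0], [354.0, 204.0], [361.0, 213.0], [362.0, 203.0]]
tip [[353.0, 222.0], [354.0, 214.0], [366.0, 219.0], [367.0, 212.0]]
```

View pics/p4c.png

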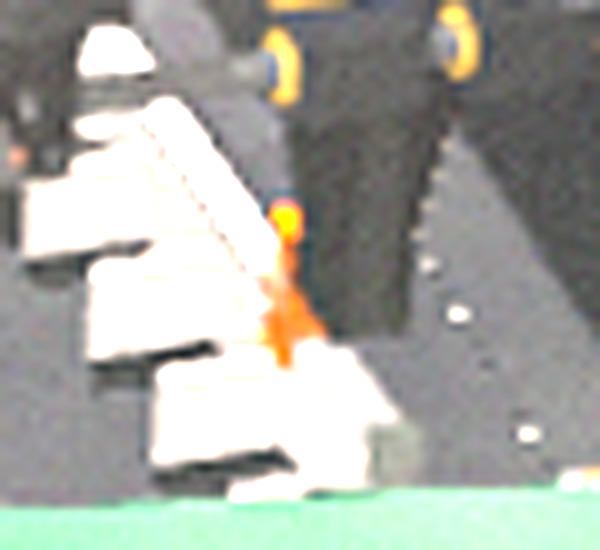

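The pointer has moved: its lower front corner is at side px (353.5,216), which fits y_r ≈ -47 against the finger. I push on 64 mm, slowing at the end, then measure.

Call:
drive_tool --rows '[[[0,3,0],[0,0,0]],[[-1,7,0],[0,0,0]],[[-1,11,0],[0,0,0]],[[-1,15,0],[0,0,0]],[[-2,19,0],[0,0,0]],[[-2,23,0],[0,0,0]],[[-2,27,0],[0,0,0]],[[-3,31,0],[0,0,0]],[[-3,35,0],[0,0,0]],[[-3,39,0],[0,0,0]],[[-4,43,0],[0,0,0]],[[-4,47,0],[0,0,0]],[[-4,51,0],[0,0,0]],[[-5,54,0],[0,0,0]],[[-5,57,0],[0,0,0]],[[-5,60,0],[0,0,0]],[[-6,62,0],[0,0,0]],[[-6,63,0],[0,0,0]],[[-6,64,0],[0,0,0]],[[-6,64,0],[0,0,0]]]'

```text
time: 13.1
tool_pos: [0.575, 0.1012, 0.0286]
eef_rot: [-180.0, -0.0, 95.0]
wrist_force: [-0.3, -0.4, -0.7]
width: 0.0006
```

Call:
drive_tool --rows '[[[0,-5,0],[0,0,0]],[[1,-10,0],[0,0,0]],[[1,-15,10],[0,0,0]],[[1,-15,60],[0,0,0]],[[1,-15,110],[0,0,0]],[[-20,-15,150],[0,0,0]],[[-50,-60,170],[0,0,0]],[[-100,-110,170],[0,0,0]],[[-130,-130,170],[0,0,0]],[[-130,-130,170],[0,0,0]],[[-130,-130,170],[0,0,0]]]'

```text
time: 14.2
tool_pos: [0.4439, -0.031, 0.1994]
eef_rot: [179.9, -0.2, 94.8]
wrist_force: [-0.7, 1.0, 0.6]
width: 0.0004
```

```bash
sed -i 's/for cam in("side",)/for cam in("side","top")/' ptr.py; python3 ptr.py p5
```

```text
side [341 189  10  13  72] [345.7 194. ] rack mm [12.2  8.7]
top [280 134   3   4   7] [280.7 135. ] rack mm [ 7.9 13.6]
tcp rack [-126.5 -118.5] [1.3803452  0.63714343 0.75493014] 14.3
```

Run:
```python
from h import *
from ptr import rack
def cen(f,lo):
    im=cv2.imread(f);h=cv2.cvtColor(im,cv2.COLOR_BGR2HSV);m=cv2.inRange(h,(5,lo,110),(20,255,255))
    t=100 if "top" in f else 178
    m[:t]=0;m[t+50:]=0;m[:,:262]=0;m[:,370:]=0
    n,l,s,ce=cv2.connectedComponentsWithStats(m);i=1+np.argmax(s[1:,4]);return s[i],ce[i]
for f in("top0","p5_top","side0","p5_side"):
    c=f.replace("p5_","").replace("0","")
    for lo in(120,180):
        s,ce=cen(f"pics/{f}.png",lo);print(f,s,ce.round(1),rack(atz(c,*ce,.050)).round(1))
a=[cv2.resize(cv2.imread(f"pics/p5_{n}.png")[y:y+60,x:x+80],None,fx=5,fy=5,interpolation=cv2.INTER_CUBIC) for n,y,x in(("top",105,240),("side",175,310))]
cv2.imwrite("pics/p5c.png",np.hstack(a))
```

```text
top0 [319 120  10  15 117] [323.8 126.2] [ 17.5 -65.9]
top0 [321 130   2   3   3] [321.7 131. ] [  8.7 -61.2]
p5_top [273 124  10  15  51] [278.8 131.9] [13.1 16.5]Traceback (most recent call last):
  File "<stdin>", line 11, in <module>
  File "<stdin>", line 7, in cen
    return _wrapfunc(a, 'argmax', axis=axis, out=out, **kwds)
    return bound(*args, **kwds)
ValueError: attempt to get argmax of an empty sequence
```

Pointer by box shift (top cols 323.5→277.5): y_r ≈ 18–19 against a middle of 22, so within tolerance, and I leave it there. For the jar push I need the cabinet's clearance and the jar in rack coordinates.

Run:
```python
from h import *
from ptr import rack
def tri(a,b):
    o1,d1=ray("top",*a);o2,d2=ray("side",*b)
    s=np.linalg.lstsq(np.c_[d1,-d2],o2-o1,rcond=None)[0]; p,q=o1+d1*s[0],o2+d2*s[1]; return ((p+q)/2).round(3),np.linalg.norm(p-q).round(3)
print("open drawer handle",tri((204,135),(325,132.5)))
print("drawer far-right corner",tri((200,95),(346,130)))
print("cab foot",atz("side",245,172,0).round(3),atz("side",293,169,0).round(3))
for n,p in(("green",(254.4,203)),("blue",(310,185.2)),("purple",(250,243)),("turq",(207,238))):
    w=atz("top",*p,.018);print(n,w.round(4),rack(w).round(1))
```

```text
open drawer handle (array([0.544, 0.23 , 0.149]), np.float64(0.01))
drawer far-right corner (array([0.605, 0.24 , 0.148]), np.float64(0.002))
cab foot [0.359 0.342 0.   ] [0.489 0.335 0.   ]
green [0.4467 0.1627 0.018 ] [-108.6   72.1]
blue [0.4805 0.0608 0.018 ] [-83.9 -32.3]
purple [0.3735 0.1689 0.018 ] [-181.    84.7]
turq [0.3822 0.2467 0.018 ] [-165.4  161.5]
```

Cabinet face is at y≈0.335 and the open drawer starts at (0.54, 0.23). So for leg A (diagonal, to bring the jar onto the gap 3 midline) the jaw axis goes along the push direction, with the fingers shut, yaw 53.5°. The start is behind the jar at (0.412, 0.188).

Call:
drive_tool --rows '[[[-32,219,0],[0,0,-41.5]],[[-32,219,0],[0,0,-41.5]],[[-32,219,0],[0,0,-41.5]],[[-32,219,0],[0,0,-41.5]],[[-32,219,0],[0,0,-41.5]],[[-32,219,0],[0,0,-41.5]],[[-32,219,0],[0,0,-41.5]],[[-32,219,-50],[0,0,-41.5]],[[-32,219,-100],[0,0,-41.5]],[[-32,219,-150],[0,0,-41.5]],[[-32,219,-170],[0,0,-41.5]],[[-32,219,-185],[0,0,-41.5]],[[-32,219,-195],[0,0,-41.5]],[[-32,219,-205],[0,0,-41.5]],[[-32,219,-205],[0,0,-41.5]],[[-32,219,-205],[0,0,-41.5]]]'

```text
time: 15.9
tool_pos: [0.4135, 0.1901, -0.0061]
eef_rot: [180.0, -0.0, 53.5]
wrist_force: [0.5, 0.4, -0.6]
width: 0.0002
```

Tip is clear of the table at reported -6 mm, consistent with the 19 mm offset. I push 82 mm along (0.80, -0.60), with a 2 mm sideways correction first.

Call:
drive_tool --rows '[[[-1,-2,0],[0,0,0]],[[1,-4,0],[0,0,0]],[[5,-7,0],[0,0,0]],[[9,-10,0],[0,0,0]],[[13,-13,0],[0,0,0]],[[17,-16,0],[0,0,0]],[[21,-19,0],[0,0,0]],[[25,-22,0],[0,0,0]],[[29,-25,0],[0,0,0]],[[33,-28,0],[0,0,0]],[[37,-31,0],[0,0,0]],[[41,-34,0],[0,0,0]],[[45,-37,0],[0,0,0]],[[49,-40,0],[0,0,0]],[[53,-43,0],[0,0,0]],[[57,-46,0],[0,0,0]],[[60,-48,0],[0,0,0]],[[63,-50,0],[0,0,0]],[[65,-51,0],[0,0,0]],[[65,-51,0],[0,0,0]]]'

```text
time: 17.9
tool_pos: [0.4783, 0.1388, -0.0065]
eef_rot: [180.0, -0.0, 53.5]
wrist_force: [-0.3, -0.5, 0.5]
width: 0.0007
```

Call:
drive_tool --rows '[[[-8,6,0],[0,0,0]],[[-16,12,0],[0,0,0]],[[-24,18,50],[0,0,0]],[[-24,18,100],[0,0,0]],[[-50,-30,140],[0,0,10]],[[-60,-80,140],[0,0,20]],[[-60,-130,140],[0,0,28]],[[-60,-180,140],[0,0,37]],[[-60,-220,140],[0,0,41]],[[-60,-220,140],[0,0,41]]]'

```text
time: 18.9
tool_pos: [0.4172, -0.0833, 0.1336]
eef_rot: [180.0, -0.1, 94.7]
wrist_force: [0.5, 0.5, -0.2]
width: 0.0004
```

```bash
cat > jar.py <<'E'
from h import *
from ptr import rack
import sys
im=arm.read_camera("top");cv2.imwrite(f"pics/{sys.argv[1]}_top.png",im)
h=cv2.cvtColor(im,cv2.COLOR_BGR2HSV)
for n,lo,hi in(("green",(45,60,60),(85,255,255)),("blue",(105,90,90),(130,255,255))):
    for f in("pics/top0.png",None):
        H=cv2.cvtColor(cv2.imread(f),cv2.COLOR_BGR2HSV) if f else h
        m=cv2.inRange(H,lo,hi);m[:110]=0;m[225:]=0;m[:,:225]=0;m[:,365:]=0
        k,l,s,ce=cv2.connectedComponentsWithStats(m)
        for i in range(1,k):
            if s[i,4]>5: print(n,f,s[i],ce[i].round(1),rack(atz("top",*ce[i],.018)).round(1))
for b in arm.boxes_of("top","green_jar")[:4]:
    l,t,w,hh=b["box"];p=((l+w/2)*640,(t+hh/2)*400);print("box",round(b["score"],2),np.round(p,1),rack(atz("top",*p,.012)).round(1))
q=arm.read_state();print(q["time"],np.round(q["tool_pos"],4),np.round(q["wrist_force"],1))
E
python3 jar.py j1
```

```text
green pics/top0.png [250 200   8   7  27] [254.2 203.1] [-108.8   72.5]
green None [273 172   8   7  23] [276.9 175.8] [-61.3  27.5]
blue pics/top0.png [306 181   7   8  40] [308.8 184.8] [-82.9 -30.2]
blue None [306 181   7   8  29] [309.  184.9] [-83.1 -30.6]
box 0.79 [278.2 174.3] [-57.5  25.1]
box 0.75 [250.8 243.6] [-181.9   84. ]
box 0.6 [206.2 238.9] [-166.5  164.2]
19.0 [ 0.4174 -0.083   0.1335] [0.9 0.8 0.2]
```

Jar is now at rack (-61, 26.5), near the gap 3 midline (22), and the blue jar is unmoved. For leg B, the jaw goes along the rack's y with the fingers about 14 mm apart as a centring fork. The tool leans back 10° so the body clears the pointer.

Call:
drive_tool --rows '[[[10,30,0],[0,0,8]],[[15,60,0],[0,0,16]],[[20,90,0],[0,0,24]],[[30,130,0],[0,0,32]],[[40,165,0],[0,0,40]],[[47,197,0],[0,0,48]],[[47,197,0],[0,0,56]],[[47,197,0],[0,0,64]],[[47,197,0],[0,0,72]],[[47,197,0],[0,0,80]],[[47,197,0],[0,0,88]],[[47,197,0],[0,0,90.3]],[[47,197,0],[0,0,90.3]],[[47,197,0],[0,0,90.3]]]' --claw 0.84

```text
time: 20.4
tool_pos: [0.4644, 0.1171, 0.1334]
eef_rot: [180.0, -0.0, -175.2]
wrist_force: [0.1, 0.2, 0.1]
width: 0.0138
```

Call:
drive_tool --rows '[[[0,0,-30],[0.4,-5,0]],[[0,0,-60],[0.9,-10,0]],[[0,0,-80],[0.9,-10,0]],[[0,0,-80],[0.9,-10,0]],[[0,0,-80],[0.9,-10,0]]]'

```text
time: 20.9
tool_pos: [0.4654, 0.1164, 0.0542]
eef_rot: [179.9, 10.0, -175.2]
wrist_force: [0.6, 0.3, 0.1]
width: 0.0143
```

Call:
drive_tool --rows '[[[-2,-2,-20],[0,0,0]],[[-2,-2,-40],[0,0,0]],[[-2,-2,-52],[0,0,0]],[[-2,-2,-62],[0,0,0]],[[-2,-2,-62],[0,0,0]],[[-2,-2,-62],[0,0,0]]]'

```text
time: 21.5
tool_pos: [0.4639, 0.1142, -0.0077]
eef_rot: [179.9, 10.1, -175.2]
wrist_force: [0.1, 0.9, 0.9]
width: 0.0139
```

Run:
```python
from ptr import *
q=arm.read_state(); print(rack(np.array(q["tool_pos"])).round(1),q["tool_pos"],q["wrist_force"],q["width"])
a=arm.read_camera("side");cv2.imwrite("pics/k1.png",a)
for b in arm.boxes_of("side","green_jar")[:3]: print(b)
h=cv2.cvtColor(a,cv2.COLOR_BGR2HSV);m=cv2.inRange(h,(45,80,60),(85,255,255));m[:170]=0;m[222:]=0;m[:,:270]=0;m[:,370:]=0
k,l,s,ce=cv2.connectedComponentsWithStats(m)
for i in range(1,k):print(s[i],ce[i].round(1),rack(atz("side",*ce[i],.02)).round(1))
```

```text
[-95.7  22.4] [ 0.4638885   0.11424293 -0.00769163] [0.12118115 0.94643595 0.90792989] 0.013862018661629312
{'box': [0.3881, 0.4967, 0.025, 0.0275], 'score': 0.64}
{'box': [0.3909, 0.4597, 0.0194, 0.0217], 'score': 0.6}
{'box': [0.4769, 0.5132, 0.022, 0.0207], 'score': 0.43}
[311 205   6   4  19] [313.3 206.4] [-62.5  18.6]
```

Call:
drive_tool --rows '[[[4,0,0],[0,0,0]],[[7,0,0],[0,0,0]],[[10,0,0],[0,0,0]],[[13,1,0],[0,0,0]],[[16,1,0],[0,0,0]],[[19,1,0],[0,0,0]],[[22,1.5,0],[0,0,0]],[[25,2,0],[0,0,0]],[[28,2,0],[0,0,0]],[[31,2.5,0],[0,0,0]],[[34,2.5,0],[0,0,0]],[[37,3,0],[0,0,0]],[[40,3,0],[0,0,0]],[[43,3.5,0],[0,0,0]],[[46,4,0],[0,0,0]],[[48,4,0],[0,0,0]],[[50,4,0],[0,0,0]],[[50,4,0],[0,0,0]]]'

```text
time: 23.4
tool_pos: [0.5133, 0.118, -0.0084]
eef_rot: [180.0, 10.0, -175.2]
wrist_force: [-0.3, -0.1, -0.4]
width: 0.0138
```

Call:
drive_tool --rows '[[[2,0,0],[0,0,0]],[[4,0,0],[0,0,0]],[[6,0.5,0],[0,0,0]],[[8,0.5,0],[0,0,0]],[[10,1,0],[0,0,0]],[[12,1,0],[0,0,0]],[[13,1,0],[0,0,0]],[[14,1,0],[0,0,0]],[[15,1,0],[0,0,0]],[[15,1,0],[0,0,0]]]'

```text
time: 24.4
tool_pos: [0.5282, 0.119, -0.0085]
eef_rot: [179.9, 10.0, -175.2]
wrist_force: [-0.2, -0.2, -0.2]
width: 0.0139
```

Run:
```python
from ptr import *
q=arm.read_state(); print(rack(np.array(q["tool_pos"])).round(1),q["time"])
a=arm.read_camera("side");cv2.imwrite("pics/k2.png",a)
h=cv2.cvtColor(a,cv2.COLOR_BGR2HSV);m=cv2.inRange(h,(45,70,50),(85,255,255));m[:170]=0;m[222:]=0;m[:,:270]=0;m[:,370:]=0
k,l,s,ce=cv2.connectedComponentsWithStats(m)
for i in range(1,k):print(s[i],ce[i].round(1),rack(atz("side",*ce[i],.02)).round(1))
```

```text
[-31.3  21.5] 24.4
[332 202   6   5  16] [334.2 204.1] [-12.7  14.3]
```

No force yet, and the jar is at x_r ≈ -11 (home is -6.5). I push the last few millimetres in 1 mm steps.

Call:
drive_tool --rows '[[[1,0,0],[0,0,0]],[[2,0,0],[0,0,0]],[[3,0,0],[0,0,0]],[[3.5,0,0],[0,0,0]],[[3.5,0,0],[0,0,0]]]'

```text
time: 24.95
tool_pos: [0.5316, 0.119, -0.0085]
eef_rot: [179.9, 10.0, -175.2]
wrist_force: [0.3, 0.1, 0.5]
width: 0.0142
```

Call:
drive_tool --rows '[[[0.5,0,0],[0,0,0]],[[1,0,0],[0,0,0]],[[1,0,0],[0,0,0]]]'

```text
time: 25.25
tool_pos: [0.5325, 0.119, -0.0085]
eef_rot: [179.9, 10.0, -175.2]
wrist_force: [-0.4, 0.0, 0.2]
width: 0.0138
```

Call:
drive_tool --rows '[[[0.5,0,0],[0,0,0]],[[1,0,0],[0,0,0]],[[1,0,0],[0,0,0]]]'

```text
time: 25.55
tool_pos: [0.5331, 0.119, -0.0087]
eef_rot: [180.0, 10.0, -175.2]
wrist_force: [-4.2, -0.3, 2.0]
width: 0.0138
```

Call:
drive_tool --rows '[[[0.5,0,0],[0,0,0]],[[1,0,0],[0,0,0]],[[1,0,0],[0,0,0]]]'

```text
time: 25.85
tool_pos: [0.5335, 0.119, -0.0089]
eef_rot: [179.9, 9.9, -175.2]
wrist_force: [-7.1, 0.2, 3.5]
width: 0.0142
```

Contact with the back wall: 7 N, and the stop came where predicted. I back off straight, rise, clear the view and check.

Call:
drive_tool --rows '[[[-3,0,0],[0,0,0]],[[-10,-1,0],[0,0,0]],[[-25,-2,0],[0,0,0]],[[-40,-3,0],[0,0,0]],[[-50,-4,30],[0,0,0]],[[-60,-4,80],[0,0,0]],[[-70,-40,130],[0,8,0]],[[-80,-90,150],[0,10,0]],[[-90,-140,150],[0,10,0]],[[-90,-180,150],[0,10,0]],[[-90,-220,150],[0,10,0]],[[-90,-220,150],[0,10,0]],[[-90,-220,150],[0,10,0]]]'

```text
time: 27.15
tool_pos: [0.4445, -0.1019, 0.1416]
eef_rot: [179.1, 0.1, -175.4]
wrist_force: [-0.5, 1.3, -0.0]
width: 0.0143
```

```bash
python3 jar.py j3; python3 ptr.py p6
python3 - <<'E'
import cv2,numpy as np
a=[cv2.resize(cv2.imread(f"pics/{n}.png")[y:y+75,x:x+75],None,fx=5.3,fy=5.3,interpolation=cv2.INTER_CUBIC) for n,y,x in(("p6_top",110,240),("p6_side",170,305))]
cv2.imwrite("pics/fin.png",np.clip(np.hstack(a)*1.4,0,255).astype("uint8"))
E
```

```text
green pics/top0.png [250 200   8   7  27] [254.2 203.1] [-108.8   72.5]
green None [275 144   8   6  22] [278.7 147.4] [-7.6 20.3]
blue pics/top0.png [306 181   7   8  40] [308.8 184.8] [-82.9 -30.2]
blue None [306 181   7   8  31] [309.  184.9] [-83.2 -30.5]
box 0.8 [250.8 244.1] [-182.8   84.1]
box 0.75 [412.4 234.1] [-189.5 -213.4]
box 0.61 [207.7 238.5] [-165.9  161.5]
box 0.51 [281.  146.2] [-4.1 16. ]
27.25 [ 0.4446 -0.1     0.1414] [0.2 0.4 0. ]
side [342 200   2   2   3] [342.7 200.3] rack mm [ -4.2 -14.9]
top [278 134   5   5  10] [280.2 135.9] rack mm [ 6.3 14.6]
tcp rack [-133.7 -189.1] [-0.410627   -0.27285829  0.46783803] 27.35
```

View pics/fin.png

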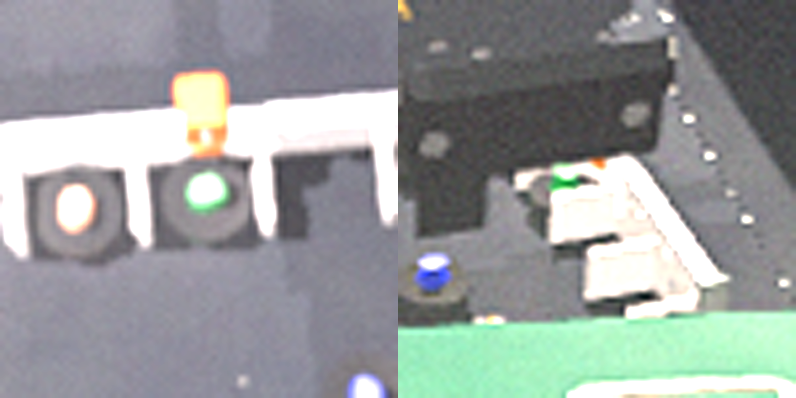

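The top view shows the green jar home in the third gap (crop (205,195), level with the peach jar), with the pointer above it (crop (203,110)). The blue and peach jars are in place, and the robot is clear. Handing in.

```bash
python3 -c "
from workcell import arm
print(arm.close_job())"
```

```text
the job is handed in; nothing more can be done
None
```

I pushed the orange pointer along the rail to the third gap, then pushed the green jar into that gap against the back wall, and handed the job in at about 27 s. No verdict was reported.

**Pointer:** it rests about 3–4 mm short of the third gap's middle, inside the 11 mm allowed. That estimate comes from its shift in the top view and from where the fingertip stopped. The last colour check caught only a few pixels of the pointer in each view, so I relied on the picture and the earlier measurement.

**Green jar:** I brought it to the gap's midline with one diagonal push, then pushed it straight in with the fingers 14 mm apart as a fork. It stopped at about 7 N of contact. The top view then puts it about 1 mm short of home and 2 mm off the midline. The detector box is looser, at about 2 mm in and 6 mm off, right at the sideways limit; the enlarged crop shows the jar seated level with the peach jar.

**Other things:** the blue jar measured within 0.5 mm of its start, and the peach jar looks unmoved. I did not re-measure the grey stone, but the fingers were never lowered near it.

**What went wrong on the way:** my first pass went over the pointer without touching it. The real fingertips sit about 19 mm higher than the reported tool point, so I corrected for that afterwards.

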